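# Clip the guard over the desk sockets

### The job

Clean-up after the craft lesson: the loose guard on the white desk trunking belongs over the socket section, which is either to the left or to the right of where the guard sits. Without lifting the guard off, slide it along the trunking until its pegs drop into their slots, then press it straight down at both ends until all its clip arms have snapped over the rim and it sits fully home, without forcing it. Leave the glue stick and the glitter jar that stand beside the trunking where they are.

Things in the scene. Friction and masses are not known exactly. Their poses are not given: they have to be found in the camera images.
- trunk: White plastic desk trunking screwed to the table, 340 mm long along its y; it cannot move. Origin: centre of its underside, on the table; z up. Base flange 84 mm wide, 12 mm high; above it 59 mm wide with a flat deck 47 mm above the table, made of two 120 mm sections (point deck_a, deck_b). One is the socket section, the other is plain; which is which changes and is not reported: look or feel.
- deck_a (a point): On the deck, mid-width, at the centre of the +y section (60 mm from the trunking's centre). The socket section has two round sockets, two 14 x 15 mm slots 18 mm deep, and in its side walls four sprung grey rim lips standing out 4 mm, 27 mm above the table. The guard's seat is centred on it: guard centre above this point, if this is the socket section.
- deck_b (a point): The same for the -y section.
- end_a (a point): At deck height, mid-width, between the two end posts at the trunking's +y end (157 mm from its centre): posts 14 mm square, up to 75 mm above the table, inner faces 56 mm apart. They stop the guard's end 150 mm from the trunking's centre; closed fingers pass between them.
- end_b (a point): The same at the -y end.
- guard: Grey plastic hood, 140 mm long along its y (which runs along the trunking's y), 77 mm wide, 22 mm high, about 250 g, loose; origin: centre of its underside, z up. Four rigid clip arms down its long sides straddle the trunking with 1 mm play. It starts within 15 mm of the trunking's centre, riding on the deck on its two pegs, and slides along freely (under 3 N). Its end faces are flat.
- guard_top (a point): Centre of the guard's flat top. 84 mm above the table while it rides on the deck. Centred on the socket section the pegs drop into the slots, which stop it: the top falls to about 79 mm and the clips rest on the rim lips. Over the plain section it does not drop. A push of much over 10 N on an end face may tip the pegs out again. Fully home, underside on the deck: 69 mm.
- peg_foot (a point): Foot of one of the two round locating pegs under the guard, 12 mm thick, 15 mm long, at x = 14, y = 45 mm from its centre; the other is at x = -14, y = -45 mm. They drop in only when both are over their slots, within about 1.5 mm.
- clip (a point): Inward hook of one of the four clip arms (at y = +50 and -50 mm on both long sides of the guard), 24 mm below its underside; the arms reach 28 mm below it.
- press_a (a point): Point on the guard's flat top, mid-width, over its clip arms at the +y end (50 mm from the centre). Pressed down here, the two clips of this end snap at about 9 to 18 N after some 6 mm; then the hood meets the deck, 10 mm below the dropped-in height, and the force climbs; over 50 N counts as forcing it. Press each end; if one long side stays high, press over that side too.
- press_b (a point): The same point at the -y end.
- stick_mid (a point): Bystander: yellow glue stick, 28 mm thick, 90 mm high, standing on the robot's side of the trunking, about 100 mm from its middle line; its centre.
- jar_a_mid (a point): Bystander: small glitter jar, 40 mm thick, 55 mm high, standing on the far side of the trunking, about 95 mm from its middle line; its centre.
Not all that is in view belongs to the job. What is shaped like the guard but blue or purple is not meant.

How it is judged:
On the way:
1. the guard has been slid over the socket section and its pegs have dropped into the slots (z of each of press_a, press_b in the frame of trunk below 0.0815 m), for 0.1 s.
At the end, for the whole second after the job is handed in: Both ends of the guard's top are less than 71.5 mm above the trunking's underside (fully home is 69 mm, clips snapped), the guard level with the trunking within 0.05 rad and within 120 mm of its start, at rest (under 20 mm/s) (z of each of press_a, press_b in the frame of trunk below 0.0715 m and distance of guard_top from where it was at the start of the episode below 0.12 m and angle between the z axis of guard_top and the z axis of trunk, either way round below 0.05 rad and linear speed of guard below 0.02 m/s); the robot touches nothing.
It fails at once if the guard is lifted off the trunking (its top more than 110 mm above the table) (height (world z) of any of press_a, press_b above 0.11 m).
It fails at once if the guard is forced: the robot pushes or presses on it with more than 50 N (contact force between any of the fingers, the arm and guard above 50 N).
It fails at once if the glue stick or the jar beside the trunking is moved by more than 40 mm (distance of any of stick_mid, jar_a_mid from where it was at the start of the episode above 0.04 m).
It also fails if it takes over 67 s, if anything falls off the work surface, if the arm or the gripper's body presses on something with over 40 N, if the wrist force passes 120 N, or if a joint passes its speed limit or range.

### The arm

A 6-joint arm with a two-finger parallel gripper is mounted at the origin on the work surface. World frame = base frame: x ahead of the robot, y to its left, z up, the work surface at z = 0. Lengths are in m, angles in rad, forces in N, time in s.
With the tool pointing down it reaches from about 0.425 to 0.95 m from the base axis. Payload 3.5 kg.
Tool frame: the origin (TCP) lies at the very end of the fingers, on their centre line; the grasp point (between the pads) lies ctrl.grip_point_offset behind it (ctrl.grip_point_offset is the distance from the TCP to the grasp point, in m); z points along the fingers, y is the direction in which the jaws open and shut (so a half turn about z gives the same grasp; the last joint's range is limited). The gripper opens to 85 mm and grips with 20 to 120 N. Pads are 22 mm wide; open, the fingers measure 114 mm over their backs; the gripper's body (76 mm by 85 mm) begins 54 mm behind the grasp point. The pads swing forward as they close: fully open they stand 13 mm farther back than shut.
Start: joints at [1.193, 0.286, 1.577, -0, 1.279, -0.15], TCP at [0.152, 0.658, 0.231] pointing down, gripper open.
Joint ranges: [-2.77, 2.77], [-0.9, 2.22], [0.21, 2.48], [-1.53, 4.67], [0.24, 2.81], [-2.84, 2.84]. Speed limits (rad/s): [2.79, 2.79, 3.14, 3.14, 3.14, 3.14].

### API

Orientations are given as a unit quaternion [x, y, z, w].
In Python, from plant import ctrl gives the robot as it stands.
- The arm moves only by the tool servo_tool, never from a script. Its argument "increments" is a list of rows, each a list of 5 numbers: the opening, from 0 (shut) to 1 (fully open), then the shift along the world's x, y, z in units of 40 mm (1.0 is 40 mm), then the turn about the world's z in units of 5 degrees (1.0 is 5 degrees). A call has exactly 10 rows; each row is the pose to reach, as a shift and turn from the pose measured when the call began; what a row does not reach only later rows make up. A row lasts 1/12 s, in which the tool goes at most 41.7 mm and 7.16 degrees, less where a joint would pass 70% of its speed; a pose out of reach is approached as far as the arm can. A call with a gripper value outside its range is refused whole. The fingers move at their own pace and stop on an object; "grip_force" is the grip in N (left out, the last holds). Time passes only in rows, so rows that repeat a pose let the fingers close, or fill a call up. It gives the time, the measured TCP pose, the force and the opening at its end, in the units of the state.
- ctrl.get_state(): the state, without advancing time (a new reading comes with each control period).
- ctrl.read_camera(name): name is "scene" or "top"; returns a dict with "frame" (480x640x3 uint8, red, green, blue), "K" (3x3 intrinsics, pixels), "distortion" ([k1, k2, p1, p2, k3] as OpenCV has them; the pictures are not rectified), "extrinsics" (4x4, takes a point from camera to world coordinates). Camera axes: x right, y down, z forward; pixel columns grow to the right and rows downward; lengths in m; the calibration is good to about 2 mm. A picture is of the moment at which its call begins. There is no depth.
- ctrl.sign_off(): hands the job in, once; it reports no verdict.
Trained networks look in a picture, given as the dict that the camera call returned (one of the last four; its "shot" number tells which), for a name from the list of things; names that differ only in an ending like _2 or _b are one class to them, and where a whole thing is asked for, a point or a joint stands for the part that bears it (a point fixed in the world has none). Each returns a list of dicts, best first, with "conf" (0 to 1); they miss things now and then, are a little off and sometimes report something else, mostly with a low value. They report only what shows in the picture. A call takes as long as a camera call. They do not tell look-alikes from the thing itself.
- ctrl.masks_of(picture, query): "region" (480x640 bool, what is visible of it) and "extent" ([left, top, right, bottom] in pixels, round what is visible of it).
- ctrl.landmark_of(picture, query): "centre" ([row, column] in pixels: a listed point, or the origin of a listed thing).
The state is a dict: "time": time; "qpos": joint angles; "dq": joint speeds; "joint_efforts": joint torques, N m; "eef_pos": TCP position; "tcp_rot": TCP orientation; "contact_force": force on the tool from outside, world axes, zero at the start; "wrist_torque": the same for the moment, N m; "opening": opening from 0.0 (shut) to 1.0 (fully open).
Only numpy, scipy, OpenCV 4.12 (cv2) and the standard library are available. Lean on these libraries where they do the work, as an engineer would, in place of code of your own. Each camera call takes 0.05 s, during which the arm holds its last target. There are 200 camera calls.

## Working session

There is one attempt and no reset: what is moved stays moved. The work goes in short steps, Python scripts to look and compute and a tool call to move; the robot and the scene stay as the last step left them, time stands still between calls to the robot, and variables do not carry over. Pictures are saved under pics/ and viewed, about 8 in all and at most 12, crops included, and the job is handed in when it is done.

Besides the shell and the picture viewer there is one more tool, called as name(argument=value, ...) on one line, values as JSON. servo_tool: Moves the arm, as the interface text tells. Its arguments: {"type":"object","properties":{"increments":{"type":"array"},"grip_force":{"type":"number"}},"required":["increments"]}

```bash
ls; mkdir -p pics; cat > h.py <<'E'
import numpy as np, cv2
from plant import ctrl
def ray(p,px):  # px=(col,row)
    u=cv2.undistortPoints(np.array([[px]],float),np.array(p["K"]),np.array(p["distortion"]))[0,0]
    E=np.array(p["extrinsics"]); return E[:3,3],E[:3,:3]@np.array([u[0],u[1],1])
def onz(p,px,z):
    o,d=ray(p,px); return o+d*(z-o[2])/d[2]
E
python3 - <<'E'
from h import *
for c in ("top","scene"):
    p=ctrl.read_camera(c); cv2.imwrite(f"pics/{c}0.png",p["frame"][:,:,::-1])
    print(c,np.round(p["extrinsics"],3).tolist())
    for q,z in [("guard_top",.084),("press_a",.084),("trunk",0),("deck_a",.047),("end_a",.047),("stick_mid",.045),("jar_a_mid",.0275)]:
        for d in ctrl.landmark_of(p,q)[:4]:
            r,cc=d["centre"]; print(q,round(d["conf"],2),(round(cc),round(r)),np.round(onz(p,(cc,r),z),3))
s=ctrl.get_state();print(s["time"],s["eef_pos"],s["tcp_rot"],ctrl.grip_point_offset)
E
```

```text
pics
top [[0.019, -0.985, 0.169, 0.22], [-1.0, -0.02, -0.006, 0.023], [0.01, -0.169, -0.986, 1.345], [0.0, 0.0, 0.0, 1.0]]
guard_top 0.9 (445, 345) [ 0.192 -0.282  0.084]
guard_top 0.67 (200, 171) [0.602 0.313 0.084]
guard_top 0.67 (202, 346) [0.18  0.287 0.084]
guard_top 0.66 (342, 184) [ 0.575 -0.037  0.084]
press_a 0.98 (462, 329) [ 0.23  -0.322  0.084]
press_a 0.93 (321, 189) [0.561 0.015 0.084]
press_a 0.79 (362, 181) [ 0.585 -0.086  0.084]
press_a 0.78 (180, 166) [0.613 0.363 0.084]
trunk 0.93 (340, 195) [ 0.57  -0.036  0.   ]
deck_a 0.76 (361, 185) [ 0.584 -0.085  0.047]
deck_a 0.71 (318, 195) [0.556 0.022 0.047]
end_a 0.77 (278, 205) [0.528 0.121 0.047]
end_a 0.65 (399, 173) [ 0.619 -0.182  0.047]
stick_mid 0.62 (370, 220) [ 0.495 -0.107  0.045]
jar_a_mid 0.62 (311, 166) [0.637 0.042 0.028]
jar_a_mid 0.5 (398, 170) [ 0.633 -0.183  0.028]
scene [[0.55, 0.597, -0.584, 1.114], [0.835, -0.385, 0.393, -0.44], [0.01, -0.704, -0.71, 0.927], [0.0, 0.0, 0.0, 1.0]]
guard_top 0.85 (483, 249) [0.629 0.3   0.084]
guard_top 0.82 (356, 159) [0.227 0.261 0.084]
guard_top 0.69 (333, 294) [ 0.558 -0.035  0.084]
guard_top 0.66 (140, 245) [ 0.227 -0.303  0.084]
press_a 0.91 (458, 248) [0.6   0.258 0.084]
press_a 0.85 (320, 309) [ 0.575 -0.076  0.084]
press_a 0.74 (153, 230) [ 0.197 -0.264  0.084]
press_a 0.7 (131, 260) [ 0.257 -0.334  0.084]
trunk 0.83 (336, 321) [ 0.566 -0.031  0.   ]
end_a 0.88 (384, 270) [0.54  0.111 0.047]
end_a 0.83 (284, 358) [ 0.61  -0.179  0.047]
stick_mid 0.98 (284, 302) [ 0.496 -0.113  0.045]
stick_mid 0.48 (335, 303) [ 0.554 -0.027  0.045]
jar_a_mid 0.83 (384, 324) [0.639 0.033 0.027]
0.8 [0.15243615 0.65755837 0.2313485 ] [1.13670322e-01 9.93518524e-01 2.64407388e-05 1.74671370e-05] 0.0187
```

```bash
python3 - <<'E'
import cv2,numpy as np
a=cv2.imread("pics/top0.png")[130:255,240:430]; b=cv2.imread("pics/scene0.png")[225:405,230:430]
a=cv2.resize(a,(600,395),interpolation=3)[:,:400+200]; b=cv2.resize(b,None,fx=3,fy=3,interpolation=3)
cv2.imwrite("pics/b.png",b); cv2.imwrite("pics/full.png",np.hstack([cv2.resize(cv2.imread("pics/top0.png"),(400,300)),cv2.resize(cv2.imread("pics/scene0.png"),(400,300))]));cv2.imwrite("pics/a.png",a)
E
```

```text
(no output)
```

View pics/full.png

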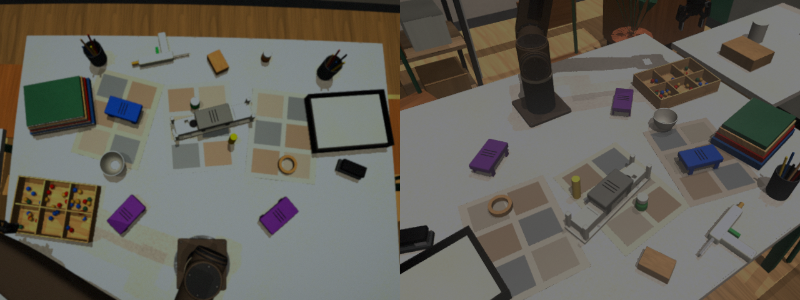

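View pics/b.png

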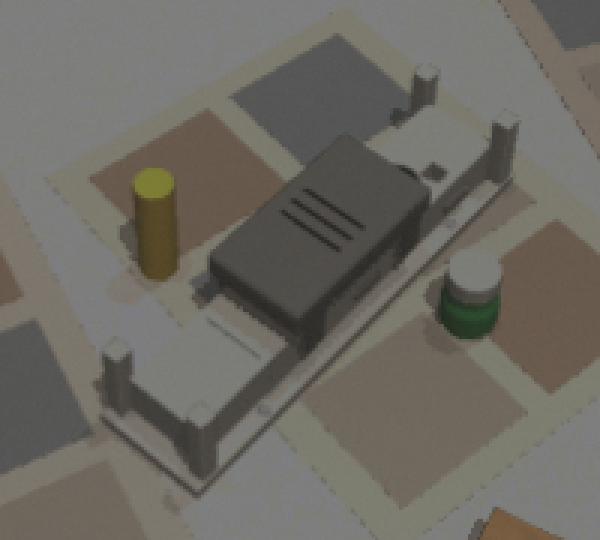

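View pics/a.png

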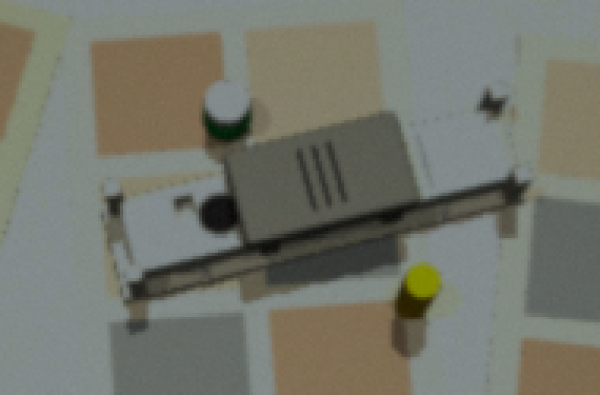

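Grey guard at top px (342,184); the look-alikes are blue (200,171) and purple (202,346)/(445,345), so they don't fit. The crops show the grey hood straddling the white trunking, with a slot and round socket exposed on the left, the world +y section (crop (185,200),(218,213)). The −y section is plain. So I push from the −y end towards +y, along u≈(−0.26,0.966).

servo_tool(increments=[[0,0.5,-0.9,0,0.6],[0,1,-1.8,0,1.2],[0,1.5,-2.7,0,1.8],[0,2,-3.6,0,2.4],[0,2.5,-4.5,0,3],[0,3,-5.3,0,3.6],[0,3.5,-6.2,0,4.2],[0,4,-7.1,0,4.8],[0,4.5,-8,0,5.4],[0,5,-8.9,0,5.6]])

```text
time: 1.63
eef_pos: [0.3529, 0.2999, 0.2318]
tcp_rot: [-0.131, 0.991, 0.0, 0.001]
contact_force: [0.2, 0.1, -0.2]
opening: 0.002
```

servo_tool(increments=[[0,0.5,-0.9,0,0],[0,1,-1.8,0,0],[0,1.5,-2.7,0,0],[0,2,-3.6,0,0],[0,2.5,-4.5,0,0],[0,3,-5.3,0,0],[0,3.5,-6.2,0,0],[0,4,-7.1,0,0],[0,4.5,-8,0,0],[0,5,-8.9,0,0]])

```text
time: 2.47
eef_pos: [0.5536, -0.0582, 0.232]
tcp_rot: [-0.131, 0.991, 0.0, 0.001]
contact_force: [0.2, 0.5, -0.1]
opening: -0.002
```

servo_tool(increments=[[0,0.5,-0.9,0,0],[0,1.0,-1.7,0,0],[0,1.15,-2,-0.3,0],[0,1.15,-2,-1,0],[0,1.15,-2,-1.8,0],[0,1.15,-2,-2.5,0],[0,1.15,-2,-2.9,0],[0,1.15,-2,-3.0,0],[0,1.15,-2,-3.0,0],[0,1.15,-2,-3.0,0]])

```text
time: 3.3
eef_pos: [0.6004, -0.1385, 0.1133]
tcp_rot: [-0.131, 0.991, -0.0, 0.002]
contact_force: [1.0, 0.1, 1.8]
opening: -0.002
```

```bash
python3 - <<'E'
from h import *
im=[]
for c,(x,y) in (("top",(240,120)),("scene",(230,225))):
    p=ctrl.read_camera(c); im.append(cv2.resize(p["frame"][y:y+180,x:x+200,::-1],(400,360),interpolation=3))
cv2.imwrite("pics/c1.png",np.hstack(im))
E
```

```text
(no output)
```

View pics/c1.png

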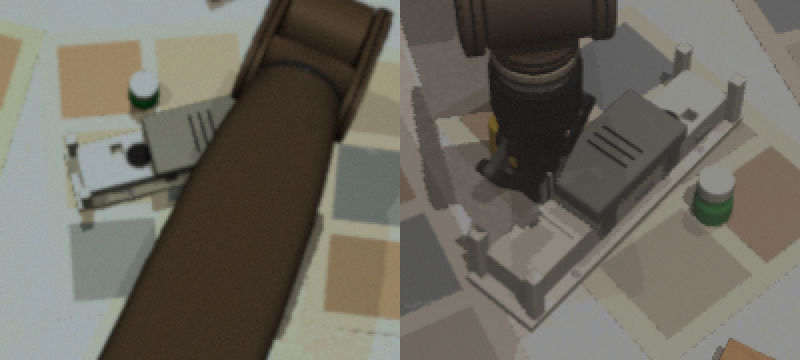

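servo_tool(increments=[[0,0,0,-0.5,0],[0,0,0,-1,0],[0,0,0,-1.33,0],[0,0,0,-1.33,0],[0,-0.03,0.1,-1.33,0],[0,-0.05,0.2,-1.33,0],[0,-0.08,0.3,-1.33,0],[0,-0.1,0.38,-1.33,0],[0,-0.1,0.38,-1.33,0],[0,-0.1,0.38,-1.33,0]])

```text
time: 4.23
eef_pos: [0.5973, -0.1232, 0.0619]
tcp_rot: [-0.132, 0.991, -0.001, 0.003]
contact_force: [-0.2, 0.1, -0.3]
opening: -0.001
```

servo_tool(increments=[[0,-0.02,0.07,0,0],[0,-0.04,0.14,0,0],[0,-0.06,0.22,0,0],[0,-0.08,0.29,0,0],[0,-0.1,0.36,0,0],[0,-0.12,0.43,0,0],[0,-0.14,0.51,0,0],[0,-0.16,0.58,0,0],[0,-0.18,0.65,0,0],[0,-0.2,0.72,0,0]])

```text
time: 5.07
eef_pos: [0.5893, -0.0942, 0.062]
tcp_rot: [-0.132, 0.991, -0.001, 0.003]
contact_force: [0.1, -2.4, 0.5]
opening: 0.004
```

servo_tool(increments=[[0,-0.02,0.06,0,0],[0,-0.03,0.12,0,0],[0,-0.05,0.17,0,0],[0,-0.06,0.23,0,0],[0,-0.08,0.29,0,0],[0,-0.09,0.35,0,0],[0,-0.11,0.41,0,0],[0,-0.12,0.46,0,0],[0,-0.14,0.52,0,0],[0,-0.15,0.55,0,0]])

```text
time: 5.9
eef_pos: [0.5833, -0.0719, 0.062]
tcp_rot: [-0.132, 0.991, -0.001, 0.003]
contact_force: [0.5, -2.3, 1.2]
opening: -0.0
```

```bash
python3 - <<'E'
from h import *
im=[]
for c,(x,y) in (("top",(240,120)),("scene",(260,220))):
    p=ctrl.read_camera(c); im.append(cv2.resize(p["frame"][y:y+180,x:x+200,::-1],(400,360),interpolation=3))
cv2.imwrite("pics/c2.png",np.hstack(im))
for z in ("guard_top","press_a"):
    for d in ctrl.landmark_of(p,z): r,c=d["centre"]; print(z,d["conf"],(c,r),onz(p,(c,r),.084))
s=ctrl.get_state();print(s["time"],s["eef_pos"],s["contact_force"])
E
```

```text
guard_top 0.97 (358.4, 153.9) [0.21404378 0.27672146 0.084     ]
guard_top 0.91 (143.2, 246.0) [ 0.23197925 -0.29906007  0.084     ]
guard_top 0.84 (480.3, 251.1) [0.63063783 0.2914834  0.084     ]
guard_top 0.75 (351.9, 282.5) [0.55428617 0.01271777 0.084     ]
press_a 0.92 (338.2, 299.8) [ 0.57561446 -0.03535422  0.084     ]
press_a 0.86 (129.3, 257.3) [ 0.24779704 -0.33460915  0.084     ]
press_a 0.82 (460.1, 248.4) [0.60173319 0.26122413 0.084     ]
press_a 0.74 (356.3, 167.1) [0.2553249  0.24022948 0.084     ]
press_a 0.69 (154.9, 232.0) [ 0.20505999 -0.26278944  0.084     ]
press_a 0.68 (359.6, 144.5) [0.18281502 0.30330998 0.084     ]
press_a 0.62 (363.2, 270.6) [0.54094217 0.0506851  0.084     ]
press_a 0.57 (499.4, 240.9) [0.63083775 0.34774173 0.084     ]
press_a 0.34 (349.6, 291.0) [ 0.5696736  -0.00389701  0.084     ]
6.1 [ 0.58300827 -0.07186507  0.06171811] [-0.20077367 -0.41354144  0.07945354]
```

View pics/c2.png

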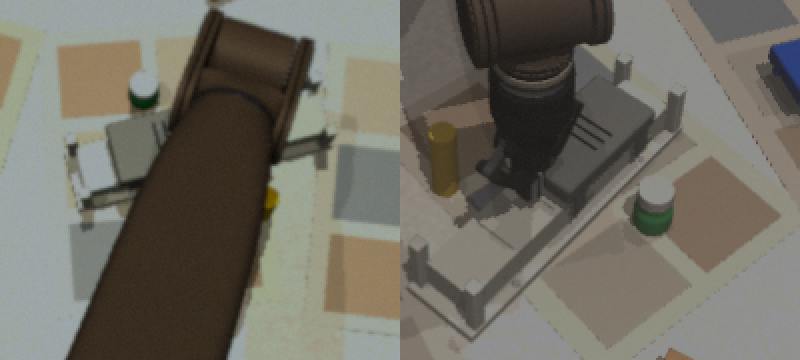

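Guard is sliding under about 2.3 N with roughly 15 mm to go, so I'm slowing down.

servo_tool(increments=[[0,-0.01,0.03,0,0],[0,-0.01,0.05,0,0],[0,-0.02,0.08,0,0],[0,-0.03,0.1,0,0],[0,-0.03,0.12,0,0],[0,-0.04,0.15,0,0],[0,-0.05,0.17,0,0],[0,-0.05,0.19,0,0],[0,-0.06,0.21,0,0],[0,-0.06,0.22,0,0]])

```text
time: 6.93
eef_pos: [0.5806, -0.063, 0.0617]
tcp_rot: [-0.132, 0.991, -0.001, 0.003]
contact_force: [0.4, -1.6, 0.4]
opening: -0.002
```

servo_tool(increments=[[0,0,0.01,0,0],[0,-0.01,0.02,0,0],[0,-0.01,0.03,0,0],[0,-0.01,0.05,0,0],[0,-0.02,0.06,0,0],[0,-0.02,0.07,0,0],[0,-0.02,0.08,0,0],[0,-0.03,0.09,0,0],[0,-0.03,0.1,0,0],[0,-0.03,0.1,0,0]])

```text
time: 7.77
eef_pos: [0.5793, -0.0588, 0.0617]
tcp_rot: [-0.132, 0.991, -0.001, 0.003]
contact_force: [0.6, -1.7, 0.7]
opening: -0.0
```

servo_tool(increments=[[0,0,0.01,0,0],[0,-0.01,0.02,0,0],[0,-0.01,0.03,0,0],[0,-0.01,0.05,0,0],[0,-0.02,0.06,0,0],[0,-0.02,0.07,0,0],[0,-0.02,0.08,0,0],[0,-0.03,0.09,0,0],[0,-0.03,0.1,0,0],[0,-0.03,0.1,0,0]])

```text
time: 8.6
eef_pos: [0.5779, -0.0549, 0.0616]
tcp_rot: [-0.132, 0.991, -0.001, 0.003]
contact_force: [-1.1, -2.3, -0.4]
opening: -0.001
```

servo_tool(increments=[[0,0,0.01,0,0],[0,-0.01,0.02,0,0],[0,-0.01,0.03,0,0],[0,-0.01,0.05,0,0],[0,-0.02,0.06,0,0],[0,-0.02,0.07,0,0],[0,-0.02,0.08,0,0],[0,-0.03,0.09,0,0],[0,-0.03,0.1,0,0],[0,-0.03,0.1,0,0]])

```text
time: 9.43
eef_pos: [0.5775, -0.0531, 0.0622]
tcp_rot: [-0.132, 0.991, -0.003, 0.003]
contact_force: [-0.5, -7.8, -0.3]
opening: -0.0
```

Force rose to 7.8 N and it stopped, so it has probably dropped in. I'll back off, raise the arm and look.

servo_tool(increments=[[0,0.05,-0.2,0,0],[0,0.1,-0.4,0,0],[0,0.1,-0.4,0.3,0],[0,0.1,-0.4,0.9,0],[0,0.1,-0.4,1.2,0],[0,-0.5,-0.4,1.5,0],[0,-1.2,-0.4,1.5,0],[0,-1.9,-0.4,1.5,0],[0,-2.2,-0.4,1.5,0],[0,-2.2,-0.4,1.5,0]])

```text
time: 10.27
eef_pos: [0.4874, -0.0683, 0.1225]
tcp_rot: [-0.132, 0.991, -0.003, 0.003]
contact_force: [-0.4, -0.5, 0.2]
opening: 0.003
```

```bash
python3 - <<'E'
from h import *
im=[]
P={}
for c,(x,y) in (("top",(240,120)),("scene",(280,225))):
    p=P[c]=ctrl.read_camera(c); im.append(cv2.resize(p["frame"][y:y+140,x:x+140,::-1],(400,400),interpolation=3))
cv2.imwrite("pics/c3.png",np.hstack(im))
for c,p in P.items():
  for z in ("guard_top","press_a"):
    for d in ctrl.landmark_of(p,z):
        r,cc=d["centre"]; w=onz(p,(cc,r),.079)
        if np.hypot(w[0]-.56,w[1]-.02)<.09: print(c,z,round(d["conf"],2),(cc,r),np.round(w,4))
  u=ray
E
```

```text
top guard_top 0.82 (317.8, 190.5) [0.5591 0.0232 0.079 ]
top guard_top 0.71 (316.4, 192.3) [0.5545 0.0265 0.079 ]
top press_a 0.76 (333.6, 187.3) [ 0.568  -0.0154  0.079 ]
top press_a 0.57 (299.4, 197.7) [0.54   0.0678 0.079 ]
scene press_a 0.81 (343.3, 296.8) [ 0.5717 -0.0203  0.079 ]
scene press_a 0.69 (372.7, 269.2) [0.5451 0.0724 0.079 ]
```

View pics/c3.png

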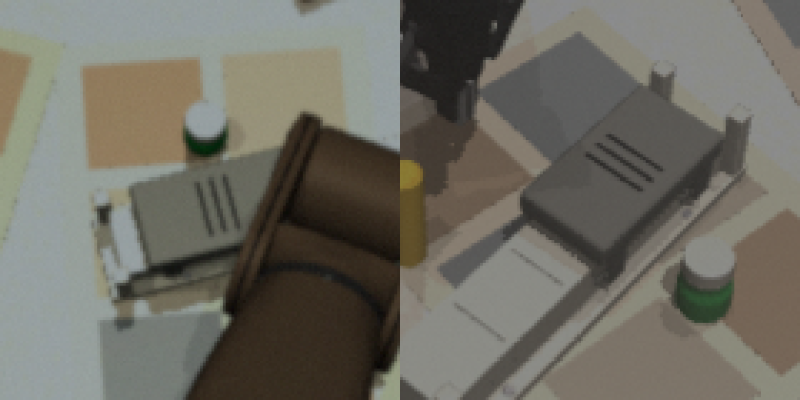

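The guard sits over the socket section with its centre at about (0.557, 0.025), as expected, and stick and jar are untouched. Next I press the −y end.

servo_tool(increments=[[0,0.7,0.4,0,0],[0,1.4,0.8,0,0],[0,2.07,1.13,0,0],[0,2.07,1.13,-0.2,0],[0,2.07,1.13,-0.4,0],[0,2.07,1.13,-0.6,0],[0,2.07,1.13,-0.75,0],[0,2.07,1.13,-0.8,0],[0,2.07,1.13,-0.8,0],[0,2.07,1.13,-0.8,0]])

```text
time: 11.4
eef_pos: [0.5729, -0.0244, 0.0906]
tcp_rot: [-0.132, 0.991, -0.003, 0.004]
contact_force: [0.1, -0.0, 1.3]
opening: 0.005
```

servo_tool(increments=[[0,0,0,-0.03,0],[0,0,0,-0.06,0],[0,0,0,-0.09,0],[0,0,0,-0.11,0],[0,0,0,-0.13,0],[0,0,0,-0.15,0],[0,0,0,-0.17,0],[0,0,0,-0.19,0],[0,0,0,-0.2,0],[0,0,0,-0.2,0]])

```text
time: 12.23
eef_pos: [0.5728, -0.0243, 0.0824]
tcp_rot: [-0.132, 0.991, -0.003, 0.003]
contact_force: [-0.7, -0.4, 0.5]
opening: 0.002
```

No contact at 82 mm, so the pegs have dropped. Continuing down.

servo_tool(increments=[[0,0,0,-0.01,0],[0,0,0,-0.03,0],[0,0,0,-0.04,0],[0,0,0,-0.05,0],[0,0,0,-0.07,0],[0,0,0,-0.08,0],[0,0,0,-0.09,0],[0,0,0,-0.1,0],[0,0,0,-0.11,0],[0,0,0,-0.11,0]])

```text
time: 13.07
eef_pos: [0.573, -0.0244, 0.0786]
tcp_rot: [-0.132, 0.991, -0.003, 0.004]
contact_force: [-1.3, -0.4, 3.8]
opening: -0.005
```

servo_tool(increments=[[0,0,0,-0.01,0],[0,0,0,-0.02,0],[0,0,0,-0.03,0],[0,0,0,-0.04,0],[0,0,0,-0.05,0],[0,0,0,-0.06,0],[0,0,0,-0.07,0],[0,0,0,-0.07,0],[0,0,0,-0.08,0],[0,0,0,-0.08,0]])

```text
time: 13.9
eef_pos: [0.574, -0.0247, 0.0778]
tcp_rot: [-0.132, 0.991, -0.004, 0.004]
contact_force: [-4.5, 0.6, 11.2]
opening: 0.001
```

servo_tool(increments=[[0,0,0,-0.07,0],[0,0,0,-0.09,0],[0,0,0,-0.1,0],[0,0,0,-0.11,0],[0,0,0,-0.12,0],[0,0,0,-0.13,0],[0,0,0,-0.14,0],[0,0,0,-0.15,0],[0,0,0,-0.15,0],[0,0,0,-0.15,0]])

```text
time: 14.73
eef_pos: [0.5765, -0.026, 0.0747]
tcp_rot: [-0.132, 0.991, -0.006, 0.007]
contact_force: [-0.5, -1.7, 9.9]
opening: -0.001
```

servo_tool(increments=[[0,0,0,-0.07,0],[0,-0.02,0,-0.09,0],[0,-0.03,0,-0.11,0],[0,-0.04,0,-0.12,0],[0,-0.05,0,-0.13,0],[0,-0.05,0,-0.14,0],[0,-0.05,0,-0.15,0],[0,-0.05,0,-0.16,0],[0,-0.05,0,-0.16,0],[0,-0.05,0,-0.16,0]])

```text
time: 15.57
eef_pos: [0.5773, -0.0267, 0.0735]
tcp_rot: [-0.133, 0.991, -0.007, 0.009]
contact_force: [-6.0, 1.4, 21.3]
opening: -0.002
```

servo_tool(increments=[[0,-0.05,0,-0.12,0],[0,-0.1,0,-0.14,0],[0,-0.12,0,-0.16,0],[0,-0.14,0,-0.17,0],[0,-0.15,0,-0.18,0],[0,-0.15,0,-0.19,0],[0,-0.15,0,-0.2,0],[0,-0.15,0,-0.21,0],[0,-0.15,0,-0.22,0],[0,-0.15,0,-0.22,0]])

```text
time: 16.4
eef_pos: [0.5767, -0.027, 0.0729]
tcp_rot: [-0.132, 0.991, -0.008, 0.015]
contact_force: [-5.1, 3.3, 28.4]
opening: 0.001
```

servo_tool(increments=[[0,0,0,0.3,0],[0,0,0,0.6,0],[0,-0.3,0.8,0.6,0],[0,-0.6,1.6,0.6,0],[0,-0.82,2.5,0.6,0],[0,-0.82,2.5,0.5,0],[0,-0.82,2.5,0.4,0],[0,-0.82,2.5,0.3,0],[0,-0.82,2.5,0.25,0],[0,-0.82,2.5,0.25,0]])

```text
time: 17.23
eef_pos: [0.5443, 0.0726, 0.0832]
tcp_rot: [-0.131, 0.991, -0.007, 0.015]
contact_force: [-1.2, 1.6, 3.2]
opening: 0.001
```

servo_tool(increments=[[0,0,0,-0.02,0],[0,0,0,-0.05,0],[0,0,0,-0.07,0],[0,0,0,-0.09,0],[0,0,0,-0.1,0],[0,0,0,-0.12,0],[0,0,0,-0.14,0],[0,0,0,-0.16,0],[0,0,0,-0.17,0],[0,0,0,-0.17,0]])

```text
time: 18.07
eef_pos: [0.5437, 0.0725, 0.0779]
tcp_rot: [-0.13, 0.991, -0.006, 0.013]
contact_force: [-7.8, 5.0, 12.8]
opening: 0.0
```

servo_tool(increments=[[0,0,0,-0.09,0],[0,0,0,-0.11,0],[0,0,0,-0.12,0],[0,0,0,-0.13,0],[0,0,0,-0.14,0],[0,0,0,-0.15,0],[0,0,0,-0.16,0],[0,0,0,-0.17,0],[0,0,0,-0.17,0],[0,0,0,-0.17,0]])

```text
time: 18.9
eef_pos: [0.5446, 0.0727, 0.0735]
tcp_rot: [-0.129, 0.992, -0.004, 0.013]
contact_force: [-5.3, 6.6, 14.2]
opening: -0.0
```

servo_tool(increments=[[0,0,0,-0.09,0],[0,0,0,-0.11,0],[0,0,0,-0.12,0],[0,0,0,-0.13,0],[0,0,0,-0.14,0],[0,0,0,-0.15,0],[0,0,0,-0.16,0],[0,0,0,-0.17,0],[0,0,0,-0.17,0],[0,0,0,-0.17,0]])

```text
time: 19.73
eef_pos: [0.5447, 0.0728, 0.0729]
tcp_rot: [-0.128, 0.992, -0.003, 0.01]
contact_force: [-17.3, 5.5, 35.9]
opening: 0.001
```

servo_tool(increments=[[0,0,0,0.3,0],[0,0,0,0.7,0],[0,0,0,1.1,0],[0,-0.5,0.4,1.5,0],[0,-1,1.1,1.5,0],[0,-1.5,1.8,1.5,0],[0,-1.8,2.5,1.5,0],[0,-1.8,3,1.5,0],[0,-1.8,3,1.5,0],[0,-1.8,3,1.5,0]])

```text
time: 20.57
eef_pos: [0.4731, 0.1924, 0.1325]
tcp_rot: [-0.128, 0.992, -0.003, 0.01]
contact_force: [-0.5, 0.0, 0.1]
opening: 0.002
```

```bash
python3 - <<'E'
from h import *
p=ctrl.read_camera("scene"); q=ctrl.read_camera("top")
a=cv2.resize(p["frame"][230:330,305:405,::-1],(500,500),interpolation=3)
b=cv2.resize(q["frame"][140:240,270:330+10,::-1],(300,430),interpolation=3)
b=cv2.copyMakeBorder(b,0,70,0,0,0)
cv2.imwrite("pics/c4.png",np.hstack([a,b])); print(ctrl.get_state()["time"],ctrl.get_state()["tcp_rot"],ctrl.get_state()["eef_pos"])
E
```

```text
20.6667 [-0.12700627  0.99184695 -0.00314517  0.00995737] [0.47326268 0.19157926 0.13252844]
```

View pics/c4.png

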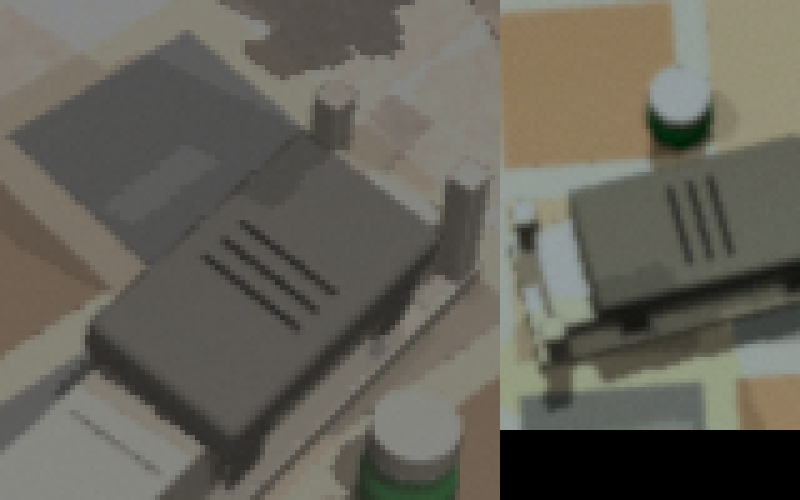

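servo_tool(increments=[[0,0.35,-0.9,0,0],[0,0.7,-1.8,0,0],[0,1,-2.6,-0.1,0],[0,1.17,-3.12,-0.5,0],[0,1.17,-3.12,-0.9,0],[0,1.17,-3.12,-1.06,0],[0,1.17,-3.12,-1.15,0],[0,1.17,-3.12,-1.22,0],[0,1.17,-3.12,-1.25,0],[0,1.17,-3.12,-1.25,0]])

```text
time: 21.5
eef_pos: [0.5202, 0.0672, 0.0829]
tcp_rot: [-0.127, 0.992, -0.003, 0.01]
contact_force: [0.5, 0.0, 1.2]
opening: -0.005
```

servo_tool(increments=[[0,0,0,-0.03,0],[0,0,0,-0.06,0],[0,0,0,-0.08,0],[0,0,0,-0.1,0],[0,0,0,-0.12,0],[0,0,0,-0.13,0],[0,0,0,-0.14,0],[0,0,0,-0.15,0],[0,0,0,-0.15,0],[0,0,0,-0.15,0]])

```text
time: 22.33
eef_pos: [0.5202, 0.0672, 0.0772]
tcp_rot: [-0.127, 0.992, -0.003, 0.01]
contact_force: [-2.5, 0.3, 2.8]
opening: 0.001
```

The −x side is high (contact at 77 mm), so I press here.

servo_tool(increments=[[0,0,0,-0.03,0],[0,0,0,-0.06,0],[0,0,0,-0.08,0],[0,0,0,-0.1,0],[0,0,0,-0.12,0],[0,0,0,-0.13,0],[0,0,0,-0.14,0],[0,0,0,-0.15,0],[0,0,0,-0.16,0],[0,0,0,-0.16,0]])

```text
time: 23.17
eef_pos: [0.5188, 0.067, 0.0731]
tcp_rot: [-0.128, 0.992, -0.003, 0.007]
contact_force: [-11.4, -1.3, 17.3]
opening: -0.002
```

servo_tool(increments=[[0,0,0,-0.06,0],[0,0,0,-0.08,0],[0,0,0,-0.1,0],[0,0,0,-0.11,0],[0,0,0,-0.12,0],[0,0,0,-0.13,0],[0,0,0,-0.14,0],[0,0,0,-0.15,0],[0,0,0,-0.15,0],[0,0,0,-0.15,0]])

```text
time: 24.0
eef_pos: [0.5189, 0.0669, 0.069]
tcp_rot: [-0.128, 0.992, -0.003, 0.006]
contact_force: [-6.6, -0.9, 13.5]
opening: -0.002
```

Snapped down to 69 mm. Next is the −x side of the −y end.

servo_tool(increments=[[0,0,0,0.4,0],[0,0,0,0.8,0],[0,0.25,-0.8,0.8,0],[0,0.5,-1.6,0.8,0],[0,0.68,-2.42,0.8,0],[0,0.68,-2.42,0.6,0],[0,0.68,-2.42,0.45,0],[0,0.68,-2.42,0.35,0],[0,0.68,-2.42,0.33,0],[0,0.68,-2.42,0.33,0]])

```text
time: 24.83
eef_pos: [0.5452, -0.0287, 0.0811]
tcp_rot: [-0.129, 0.992, -0.003, 0.005]
contact_force: [0.5, 0.1, 0.3]
opening: -0.0
```

servo_tool(increments=[[0,0,0,-0.03,0],[0,0,0,-0.06,0],[0,0,0,-0.1,0],[0,0,0,-0.13,0],[0,0,0,-0.16,0],[0,0,0,-0.19,0],[0,0,0,-0.22,0],[0,0,0,-0.25,0],[0,0,0,-0.26,0],[0,0,0,-0.26,0]])

```text
time: 25.67
eef_pos: [0.5451, -0.0287, 0.0705]
tcp_rot: [-0.129, 0.992, -0.003, 0.005]
contact_force: [-0.1, 0.2, 0.2]
opening: -0.003
```

servo_tool(increments=[[0,0,0,-0.02,0],[0,0,0,-0.04,0],[0,0,0,-0.06,0],[0,0,0,-0.08,0],[0,0,0,-0.1,0],[0,0,0,-0.12,0],[0,0,0,-0.14,0],[0,0,0,-0.15,0],[0,0,0,-0.15,0],[0,0,0,-0.15,0]])

```text
time: 26.5
eef_pos: [0.5453, -0.0288, 0.069]
tcp_rot: [-0.129, 0.992, -0.003, 0.004]
contact_force: [-11.8, 0.9, 23.4]
opening: -0.003
```

servo_tool(increments=[[0,0,0,0.3,0],[0,0,0,0.5,0],[0,0.6,0.14,0.5,0],[0,1.2,0.28,0.5,0],[0,1.2,0.28,0.4,0],[0,1.2,0.28,0.33,0],[0,1.2,0.28,0.28,0],[0,1.2,0.28,0.24,0],[0,1.2,0.28,0.2,0],[0,1.2,0.28,0.18,0]])

```text
time: 27.33
eef_pos: [0.5925, -0.0177, 0.0756]
tcp_rot: [-0.129, 0.992, -0.003, 0.003]
contact_force: [0.1, 0.1, -0.2]
opening: 0.002
```

servo_tool(increments=[[0,0,0,-0.03,0],[0,0,0,-0.05,0],[0,0,0,-0.07,0],[0,0,0,-0.09,0],[0,0,0,-0.11,0],[0,0,0,-0.13,0],[0,0,0,-0.15,0],[0,0,0,-0.17,0],[0,0,0,-0.18,0],[0,0,0,-0.18,0]])

```text
time: 28.17
eef_pos: [0.5926, -0.0177, 0.0691]
tcp_rot: [-0.129, 0.992, -0.003, 0.003]
contact_force: [-2.3, -0.4, 4.6]
opening: -0.003
```

servo_tool(increments=[[0,0,0,0.3,0],[0,0,0,0.5,0],[0,-0.2,0.8,0.5,0],[0,-0.4,1.6,0.5,0],[0,-0.61,2.42,0.5,0],[0,-0.61,2.42,0.4,0],[0,-0.61,2.42,0.3,0],[0,-0.61,2.42,0.24,0],[0,-0.61,2.42,0.2,0],[0,-0.61,2.42,0.18,0]])

```text
time: 29.0
eef_pos: [0.5684, 0.078, 0.076]
tcp_rot: [-0.128, 0.992, -0.003, 0.003]
contact_force: [-0.6, 0.6, -0.7]
opening: 0.0
```

servo_tool(increments=[[0,0,0,-0.03,0],[0,0,0,-0.05,0],[0,0,0,-0.07,0],[0,0,0,-0.09,0],[0,0,0,-0.11,0],[0,0,0,-0.13,0],[0,0,0,-0.15,0],[0,0,0,-0.17,0],[0,0,0,-0.19,0],[0,0,0,-0.2,0]])

```text
time: 29.83
eef_pos: [0.5685, 0.0781, 0.0691]
tcp_rot: [-0.128, 0.992, -0.003, 0.003]
contact_force: [-3.8, 0.6, 7.7]
opening: -0.002
```

All four corners are at 69 mm. I'll recheck the first pressed corner (+y end, −x side) lightly, then retreat.

servo_tool(increments=[[0,0,0,0.3,0],[0,0,0,0.5,0],[0,-0.6,-0.14,0.5,0],[0,-1.2,-0.28,0.5,0],[0,-1.2,-0.28,0.3,0],[0,-1.2,-0.28,0.2,0],[0,-1.2,-0.28,0.1,0],[0,-1.2,-0.28,0.05,0],[0,-1.2,-0.28,0,0],[0,-1.2,-0.28,-0.02,0]])

```text
time: 30.67
eef_pos: [0.5214, 0.067, 0.069]
tcp_rot: [-0.129, 0.992, -0.003, 0.003]
contact_force: [-3.5, -0.1, 8.5]
opening: 0.0
```

servo_tool(increments=[[0,0,0,0.4,0],[0,0,0,1.2,0],[0,0,0,2,0],[0,-0.3,0.9,2.5,0],[0,-0.6,1.8,2.5,0],[0,-0.9,2.7,2.5,0],[0,-1.2,3.6,2.5,0],[0,-1.5,4.5,2.5,0],[0,-1.8,5.2,2.5,0],[0,-1.8,5.2,2.5,0]])

```text
time: 31.5
eef_pos: [0.4477, 0.2793, 0.1692]
tcp_rot: [-0.131, 0.991, -0.002, 0.003]
contact_force: [0.3, -0.3, 0.2]
opening: -0.002
```

```bash
python3 - <<'E'
from h import *
p=ctrl.read_camera("scene"); q=ctrl.read_camera("top")
a=cv2.resize(p["frame"][225:345,265:405,::-1],(466,400),interpolation=3)
b=cv2.resize(q["frame"][140:260,270:370,::-1],(333,400),interpolation=3)
cv2.imwrite("pics/c5.png",np.hstack([a,b])); print(ctrl.get_state()["eef_pos"])
E
```

```text
[0.44929302 0.27604318 0.16907032]
```

View pics/c5.png

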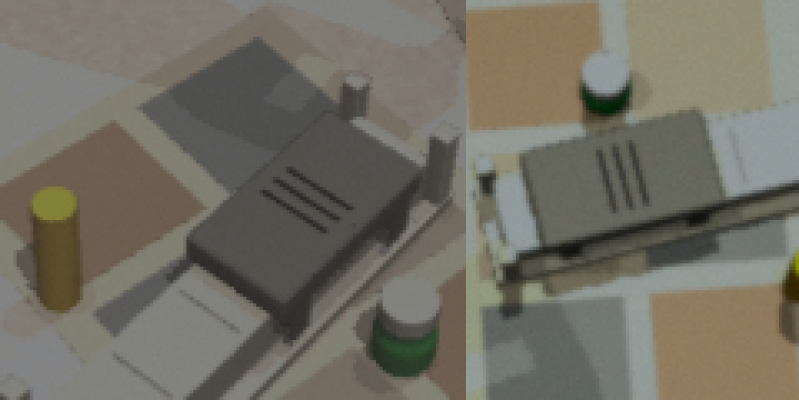

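The guard lies flat on the deck, level, over the socket section. Stick and jar are in place and the arm is clear.

```bash
python3 -c "
from plant import ctrl
print(ctrl.sign_off())"
```

```text
the job is handed in; nothing more can be done
None
```

The guard is over the socket section (the world +y side) and fully home, and I handed the job in at about 31.6 s of the 67 s allowed.

- **Sliding:** I pushed the guard's −y end face with closed fingers, at about 2 N. Resistance then rose to 7.8 N and the guard stopped. The first press met its top at about 79 mm, so the pegs had dropped in.
- **Pressing:** Mid-width presses at both ends stopped at about 73 mm. The −y end took about 28 N there. The +y end reached about 36 N vertical, about 40 N in all, as read at the end of each move. I then felt the long sides separately. The side towards the robot was still high, about 77 mm at the +y end. Pressing there snapped it down.
- **Last checks:** A final touch at all four corners met the top at 69.0–69.1 mm, the fully home height. The last picture shows the guard level, the glue stick and jar apparently where they were, and the arm clear. I did not measure the stick and jar again after the start.

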